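Bar the hot-air gun into its bench stand and lock its trigger on

ROBOT

A 6-joint arm with a two-finger parallel gripper is mounted at the origin on the work surface. World frame = base frame: x ahead of the robot, y to its left, z up, the work surface at z = 0. Lengths are in mm, angles in rad, forces in N, time in s.
With the tool pointing down it reaches from about 350 to 875 mm from the base axis. Payload 4.2 kg.
Tool frame: the origin (TCP) lies midway between the tips of the shut fingers; the grasp point (between the pads) lies 19 mm behind it (arm.grip_point_offset is the distance from the TCP to the grasp point, in mm); y points along the fingers, z is the direction in which the jaws open and shut, and the axes are right-handed (so a half turn about y gives the same grasp; the last joint's range is limited). The gripper opens to 85 mm and grips with 20 to 120 N. Pads are 22 mm wide; open, the fingers measure 114 mm over their backs; the gripper's body (76 mm by 85 mm) begins 54 mm behind the grasp point. The pads swing forward as they close: fully open they stand 13 mm farther back than shut.
Start: joints at [1.46, 0.385, 0.008, 0, -1.194, -0.259], TCP at [225.86, 582.74, 231.312] pointing down, gripper open.
Joint ranges: [-3.14, 3.14], [-1.21, 2.06], [-1.07, 1.41], [-3.16, 2.05], [-2.99, -0.16], [-3.1, 3.1]. Speed limits (rad/s): [2.79, 2.79, 3.14, 3.14, 3.14, 3.14].

INTERFACE

Orientations are given as a unit quaternion [x, y, z, w].
In Python, from bench import arm, optics, job_done, spotter gives the robot as it stands.
- The arm moves only by the tool jog_arm, never from a script. Its arguments are lists of equal length, an entry for each row: "translation": the shift along the tool's x, y, z in units of 50 mm (1.0 is 50 mm), a list of three; "rot": the turn, a rotation vector about the tool's x, y, z in units of 8 degrees (1.0 is 8 degrees), a list of three; "gripper": the opening, from 0 (shut) to 1 (fully open). A call has 1 to 20 rows; each row is the pose to reach, as a shift and turn from the pose measured when the call began, along the tool's axes at that moment; what a row does not reach only later rows make up. A row lasts 1/10 s, in which the tool goes at most 50 mm and 8.59 degrees, less where a joint would pass 70% of its speed; a pose out of reach is approached as far as the arm can. A call with a gripper value outside its range is refused whole. The fingers move at their own pace and stop on an object; the grip force is fixed at half the most. Time passes only in rows, so rows that repeat a pose let the fingers close. It gives the time, the measured TCP pose, the force and the opening at its end, in the units of the state.
- arm.read_state(): the state, without advancing time (a new reading comes with each control period).
- optics.get_image(name): name is "side" or "top"; returns a dict with "frame" (384x512x3 uint8, red, green, blue), "mtx" (3x3 intrinsics, pixels), "distortion" ([k1, k2, p1, p2, k3] as OpenCV has them; the pictures are not rectified), "xyz" and "attitude" of the camera in the world. Camera axes: x right, y down, z forward; pixel columns grow to the right and rows downward; lengths in mm; the calibration is good to about 2 mm. A picture is of the moment at which its call begins. There is no depth.
- job_done(): hands the job in, once; it reports no verdict.
Trained networks look in the newest picture that a camera, given by its name, has taken for a name from the list of things; names that differ only in an ending like _2 or _b are one class to them, and where a whole thing is asked for, a point or a joint stands for the part that bears it (a point fixed in the world has none). Each returns a list of dicts, best first, with "score" (0 to 1); they miss things now and then, are a little off and sometimes report something else, mostly with a low value. They report only what shows in the picture. A call takes as long as a camera call.
- spotter.look_for(camera, thing): "centre" ([x, y, z] in mm, in the coordinates of the camera as it stood for that picture, good to about 4 mm: the middle of the surface that is visible of it).
The state is a dict: "clock": time; "joints": joint angles; "joint_vel": joint speeds; "joint_efforts": joint torques, N m; "position": TCP position; "ee_rot": TCP orientation; "contact_force": force on the tool from outside, world axes, zero at the start; "wrist_torque": the same for the moment, N m; "gripper_width": finger opening in mm.
Only numpy, scipy, OpenCV 4.12 (cv2) and the standard library are available. Lean on these libraries where they do the work, as an engineer would, in place of code of your own. Each camera call takes 0.05 s, during which the arm holds its last target. There are 200 camera calls.

TASK

Get the hot-air gun ready for hands-free work. First secure it in its bench stand: lift the drop bar over the keeper's lip, swing it across the front of the gun and let it drop fully into the keeper's notch. Then squeeze the gun's trigger, press the round lock-on button on the side of the grip while the trigger is in, and ease the trigger back so that it stays on by itself; do not force the gun, and leave the things lying around where they are.

Things in the scene. Friction and masses are not known exactly. Their poses are not given: they have to be found in the camera images.
- stand: Bench stand of the hot-air gun, bolted down: dark steel base plate 170 x 210 x 12 mm with a three-sided aluminium cradle, open towards -x. Origin on the bench, under the axis of the gun's upright barrel; z up. In its frame: barrel 74 to 80 mm across, up to z 177, then a steel nozzle 38 mm across up to z 257; the gun's grip leaves the barrel towards +y; swivel post of the drop bar at x -58, y +55, its lift pin at z 60; keeper at x -58, y -62
- gun: The cordless hot-air gun, grey plastic, held in the stand nozzle up; same origin and axes as the stand. Its grip, 34 mm wide (x) and 40 mm deep, starts at y 35, z 102 and slopes 10 degrees down towards +y; a battery 70 mm wide (x) and 82 mm deep sits at its end, y 155 to 205. The trigger is on the grip's upper side, the lock-on button on its -x side
- bar_swing (a joint): Swing of the drop bar about the upright swivel post: 0 rad when it lies straight across the front of the cradle (parallel to the stand's y), growing as its free end swings outward to -x; stop at 0.6. It moves easily and stays where it is left
- bar_lift (a joint): Lift of the drop bar about its level pin: 0 rad level (its stop, also in the notch), growing as the free end rises; stop at 1.0. It falls back by its weight (0.11 to 0.23 kg)
- knob_center (a point): Centre of the upright round black knob by which the drop bar is lifted: 18 mm diameter, 30 mm high, on the free end of the bar, 145 mm along the bar from the swivel axis and 28 mm above the level of the lift pin. The bar is flat steel, 5 mm thick and 14 mm high. Axes: those of the bar, y towards the swivel, z up
- keeper_notch (a point): Middle of the open mouth of the keeper's notch, level with its lips. The steel keeper is an upright fork, 20 mm wide (y); its notch is 10 mm wide (x), open at the top and 20 mm deep. The lips reach 15 mm above the underside of the resting bar, 117 mm from the swivel, so that the bar must be lifted by 0.14 rad or more to pass over the outer (-x) lip. Axes of the stand
- trigger (a joint): How far the trigger is squeezed into the grip, m: 0 out, 0.008 fully home. Spring 3 N at the start, 10 N when home. Eased with the button in, it is caught and stays at about 0.0047 (about 3 mm back from home). Squeezing it again frees the button
- trigger_face (a point): Middle of the trigger's flat outer face, moving with the trigger: black blade, 24 mm wide (x), 50 mm long (y), standing 14 mm proud of the grip when out. z is the outward normal (it is squeezed along -z), y runs along the grip away from the barrel, x across the grip away from the lock-on button
- lock_button (a joint): How far the lock-on button is pressed, m: 0 out, 0.006 fully in. Spring 1.5 to 3.3 N. It is blocked at 0.0004 until the trigger is squeezed to about 0.0063; it springs back out if it is let go before the trigger has been eased onto its catch; caught, it stays in at about 0.0055
- button_face (a point): Middle of the outer face of the lock-on button, moving with it: round, black, 14 mm diameter, standing 8.5 mm proud of the grip's -x side when out, 25.5 mm to the -x side of the trigger's middle and 23 mm below the trigger's outer face when out. x is the way it is pressed; same axes as trigger_face
- vial_a: Clear glass vial with a white cap, 22 mm diameter, 46 mm high, standing on the stand's base plate; origin under its centre. Bystander
- vial_b: Amber vial with a white cap, 24 mm diameter, 50 mm high; origin under its centre. Bystander
- specimen_jar: Jar with a lid, 58 mm diameter, 68 mm high; origin under its centre. Bystander
- sample_box: Flat clear sample box, 60 x 60 x 18 mm; origin under its centre. Bystander
- marker: Black marker pen, 130 mm long (x), 11 mm thick, lying; origin under its centre. Bystander
- driver: Screwdriver with a black handle, 170 mm long (x), lying; origin under its centre. Bystander
- lens_tube: Short black lens tube (ring), 55 mm diameter, 22 mm high; origin under its centre. Bystander

How it is judged (in metres and radians):
On the way, in this order (a step that is already met when the one before it is completed fails the run):
1. the drop bar lies in the keeper's notch (swing and lift under 0.04 rad) while the trigger is still out (under 3 mm) (value of joint each of bar_swing, bar_lift below 0.04 rad and value of joint trigger below 0.003 m), for 0.2 s.
2. the trigger is squeezed (6 mm or more) with the lock-on button pressed in (4.5 mm or more) (value of joint trigger above 0.006 m and value of joint lock_button above 0.0045 m), for 0.1 s.
At the end, for the whole second after the job is handed in: The drop bar lies down in the keeper's notch (swing and lift under 0.04 rad); the trigger, eased, is held on by its own catch, 3.5 to 6.2 mm in, with the lock-on button in (over 4 mm); each bystander is within 20 mm of where it was (value of joint each of bar_swing, bar_lift below 0.04 rad and value of joint trigger between 0.0035 and 0.0062 m and value of joint lock_button above 0.004 m and distance of each of vial_a, vial_b, specimen_jar, sample_box, marker, driver, lens_tube from where it was at the start of the episode below 0.02 m); the robot touches nothing.
It fails at once if the fingers push on the gun with more than 50 N (contact force between the fingers and gun above 50 N).
It fails at once if the arm pushes on the gun with more than 50 N (contact force between the arm and gun above 50 N).
It fails at once if a bystander is moved by more than 20 mm (distance of any of vial_a, vial_b, specimen_jar, sample_box, marker, driver, lens_tube from where it was at the start of the episode above 0.02 m).
It also fails if it takes over 53 s, if anything falls off the work surface, if the arm or the gripper's body presses on something with over 40 N, if the wrist force passes 120 N, or if a joint passes its speed limit or range.

## Working session

There is one attempt and no reset: what is moved stays moved. The work goes in short steps, Python scripts to look and compute and a tool call to move; the robot and the scene stay as the last step left them, time stands still between calls to the robot, and variables do not carry over. Pictures are saved under pics/ and viewed, about 8 in all and at most 12, crops included, and the job is handed in when it is done.

Besides the shell and the picture viewer there is one more tool, called after "Call:" as name(argument=value, ...) on one line, values as JSON. jog_arm: Moves the arm, as the interface text tells. Its arguments: {"type":"object","properties":{"translation":{"type":"array"},"rot":{"type":"array"},"gripper":{"type":"array"}},"required":["translation","rot","gripper"]}

```bash
mkdir -p pics; ls; cat > h.py <<'E'
from bench import arm, optics, job_done, spotter
import numpy as np, cv2
from scipy.spatial.transform import Rotation as R
def cam(n):
    d=optics.get_image(n); return d
def pose(d):
    a=np.array(d['attitude'],float)
    r=R.from_quat(a).as_matrix() if a.size==4 else a.reshape(3,3)
    return r,np.array(d['xyz'],float)
def look(d,n,thing,k=2):
    r,t=pose(d)
    return [(round(o['score'],2),np.round(r@np.array(o['centre'])+t,1).tolist()) for o in spotter.look_for(n,thing)[:k]]
def proj(d,P):
    r,t=pose(d); P=np.atleast_2d(np.array(P,float)); c=(P-t)@r
    return cv2.projectPoints(c.reshape(-1,1,3),np.zeros(3),np.zeros(3),np.array(d['mtx'],float),np.array(d['distortion'],float))[0].reshape(-1,2)
def ray(d,uv):
    r,t=pose(d)
    n=cv2.undistortPoints(np.array(uv,float).reshape(-1,1,2),np.array(d['mtx'],float),np.array(d['distortion'],float)).reshape(-1,2)
    v=np.c_[n,np.ones(len(n))]@r.T
    return t,v/np.linalg.norm(v,axis=1)[:,None]
def tri(d1,u1,d2,u2):
    a,v=ray(d1,[u1]); b,w=ray(d2,[u2]); v=v[0];w=w[0]
    s=np.linalg.lstsq(np.c_[v,-w],b-a,rcond=None)[0]
    p=a+s[0]*v;q=b+s[1]*w
    return (p+q)/2,np.linalg.norm(p-q)
E
python3 - <<'E'
from h import *
print(arm.read_state())
for n in ("side","top"):
    d=cam(n); cv2.imwrite(f"pics/{n}0.png",d['frame'][:,:,::-1]); r,t=pose(d); print(n,t,d['attitude'],d['mtx'],d['distortion'])
    for th in "stand gun bar_swing knob_center keeper_notch trigger_face button_face vial_a vial_b specimen_jar sample_box marker driver lens_tube".split():
        print(th,look(d,n,th))
E
```

```text
pics
{'clock': 0.0, 'joints': array([ 1.45960912e+00,  3.85548725e-01,  6.62550497e-03, -5.15987773e-04,
       -1.19399798e+00, -2.58601302e-01]), 'joint_vel': array([ 0.00045121, -0.00198244, -0.0013724 ,  0.00022543, -0.0005141 ,
       -0.00122006]), 'joint_efforts': array([-5.96813225e-04, -3.92292738e+01,  1.88400936e+01,  4.18624476e+00,
       -4.60044030e-03,  5.50314994e-07]), 'position': array([225.65194995, 582.2137128 , 230.22366516]), 'ee_rot': array([-0.12994865, -0.69428015,  0.69580355,  0.1301762 ]), 'contact_force': array([ 0.03115772, -0.39458656, -0.8304529 ]), 'wrist_torque': array([ 0.01787017, -0.00433769,  0.0172991 ]), 'gripper_width': 85.46639435673531}
side [557.24338377 773.82891768 933.47721909] [-0.02841322  0.9362213  -0.35022437  0.0050249 ] [[434.22011239   0.         261.85217195]
 [  0.         434.22011239 190.38960159]
 [  0.           0.           1.        ]] [0.03875459 0.         0.         0.         0.        ]
stand [(0.88, [584.6, 7.3, 75.6])]
gun [(0.83, [583.2, 13.1, 107.2])]
bar_swing [(0.58, [527.1, -41.3, 70.8])]
knob_center [(0.56, 
[... 847 characters left out ...]
   1.        ]] [-0.0311513  0.         0.         0.         0.       ]
stand [(0.61, [573.1, -5.3, 43.5])]
gun [(0.98, [578.1, 36.8, 119.5]), (0.57, [415.3, 95.9, 54.1])]
bar_swing [(0.77, [524.4, -45.2, 70.2])]
knob_center [(0.68, [521.2, -50.2, 67.3]), (0.42, [578.9, 57.8, 125.7])]
keeper_notch [(0.42, [545.9, -99.8, 43.7])]
trigger_face [(0.63, [578.4, 54.8, 129.6]), (0.54, [573.8, -215.5, 20.8])]
button_face []
vial_a [(0.55, [416.0, 93.2, 51.2])]
vial_b [(0.55, [416.0, 93.2, 51.2])]
specimen_jar [(0.58, [709.2, -18.1, 67.7])]
sample_box [(0.81, [497.5, 259.3, 16.1])]
marker [(0.69, [444.3, -18.5, 12.3]), (0.55, [521.8, -51.9, 67.4])]
driver [(0.93, [571.9, -218.3, 22.4])]
lens_tube []
```

```bash
python3 - <<'E'
import cv2
for n in("side","top"):
    i=cv2.imread(f"pics/{n}0.png"); cv2.imwrite(f"pics/{n}0b.png",cv2.resize(i,(800,600),interpolation=cv2.INTER_CUBIC))
E
```

```text
(no output)
```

View pics/side0b.png

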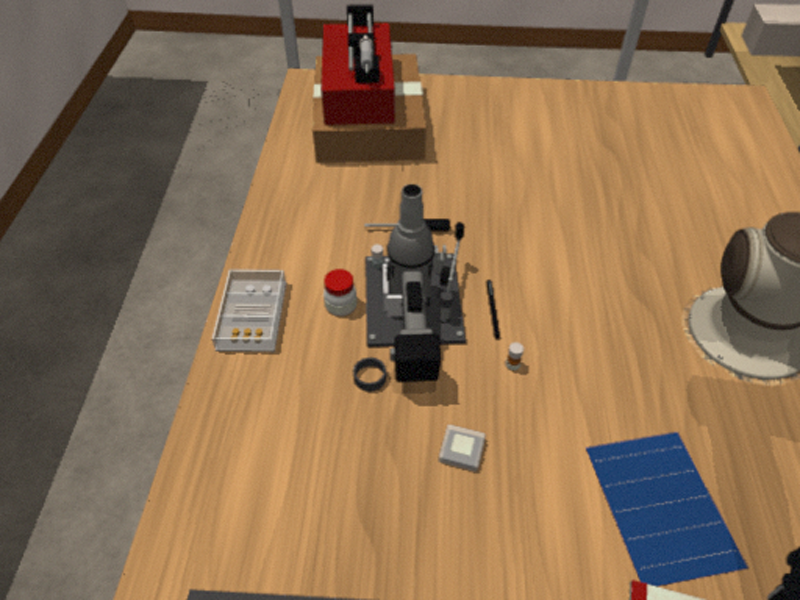

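View pics/top0b.png

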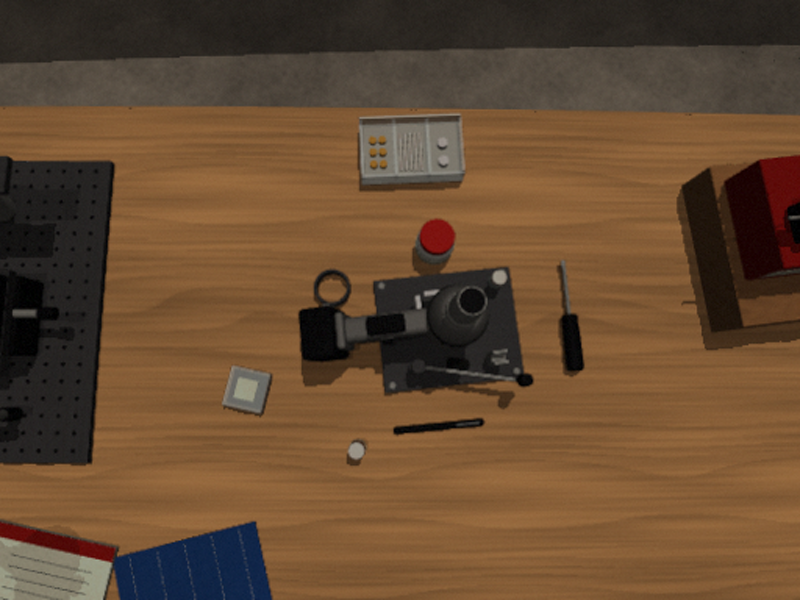

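The side view shows the nozzle at (412,190), the trigger at (414,292) and the knob at (459,230). The top view shows the nozzle at (472,300), the knob at (525,380) and the post at (417,367), both at 800x600 scale. I'll crop in closer.

```bash
python3 - <<'E'
import cv2,numpy as np
s=cv2.imread("pics/side0.png")[110:250,225:310]; t=cv2.imread("pics/top0.png")[160:260,185:350]
s=cv2.resize(s,None,fx=4.2,fy=4.2,interpolation=cv2.INTER_CUBIC)
t=cv2.resize(t,None,fx=4.8,fy=4.8,interpolation=cv2.INTER_CUBIC)
g=lambda i:np.clip(255*(i/255.)**.6,0,255).astype('u1')
cv2.imwrite("pics/s1.png",g(cv2.resize(s,None,fx=1,fy=1)));cv2.imwrite("pics/t1.png",g(t));print(s.shape,t.shape)
E
```

```text
(588, 357, 3) (480, 792, 3)
```

View pics/s1.png

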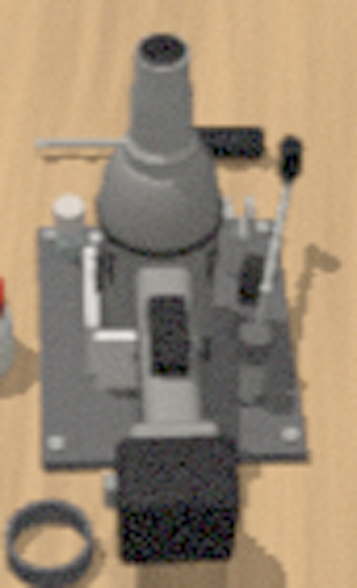

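View pics/t1.png

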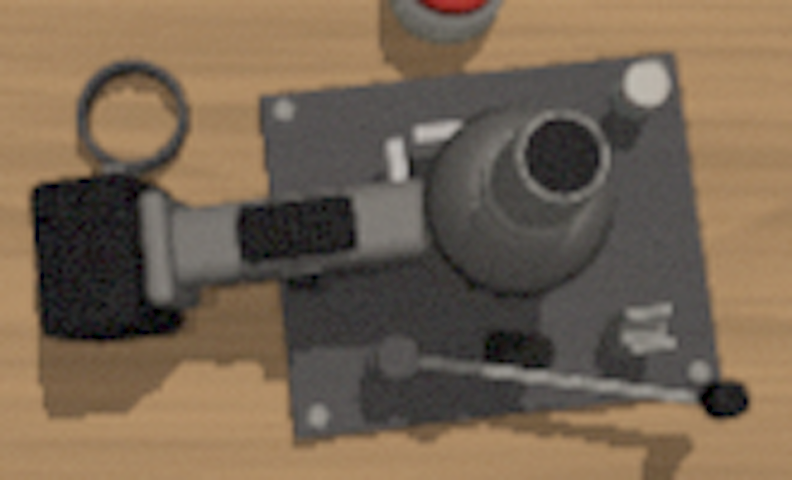

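Side crop: nozzle rim (162,48), trigger (168,335), button (205,347), knob (291,158). Top crop: nozzle rim (565,155), trigger (297,229), knob (725,399), post (398,356), keeper (648,330). The bar is swung outward. Next I'll fit the stand pose.

```bash
cat >> h.py <<'E'
S=lambda x,y:np.array([225+(x+.5)/4.2-.5,110+(y+.5)/4.2-.5])
T=lambda x,y:np.array([185+(x+.5)/4.8-.5,160+(y+.5)/4.8-.5])
E
python3 - <<'E'
from h import *
from scipy.optimize import least_squares
s=cam("side");t=cam("top")
k=tri(s,S(291,158),t,T(725,399)); n=tri(s,S(162,48),t,T(565,155)); tr=tri(s,S(168,335),t,T(297,229))
print("knob",k,"noz",n,"trig",tr)
def onz(d,u,z):
    o,v=ray(d,[u]); return o+v[0]*(z-o[2])/v[0][2]
for c in [(262,97),(676,54),(720,405),(293,443)]: print("plate",onz(t,T(*c),12).round(1))
for c in [(38,228),(308,460),(42,467)]: print("plate S",onz(s,S(*c),12).round(1))
# fit stand x,y,yaw, swing, lift, trigger pt (y,z), camera offset none
obs=[(s,S(162,48),[0,0,257]),(t,T(565,155),[0,0,257])]
obs+=[(t,T(*c),q) for c,q in [((398,356),[-58,55,72])]]
pc=[(262,97),(676,54),(720,405),(293,443)];sg=[(85,105),(85,-105),(-85,-105),(-85,105)]
def res(p,full=False):
    x,y,a,px,py=p[:5];M=R.from_euler('z',a).as_matrix();o=np.array([x,y,0]);r=[]
    for d,u,q in obs: r.append((proj(d,M@np.array(q)+o)[0]-u))
    for c,g in zip(pc,sg): r.append(proj(t,M@np.array([g[0]+px,g[1]+py,12])+o)[0]-T(*c))
    for c,g in zip([(38,228),(308,460),(42,467)],[(85,-105),(-85,105),(85,105)]): r.append(proj(s,M@np.array([g[0]+px,g[1]+py,12])+o)[0]-S(*c))
    return np.array(r).ravel()
f=least_squares(res,[583,0,0,0,0],loss='soft_l1')
print(f.x,np.round(res(f.x).reshape(-1,2),1).tolist())
x,y,a=f.x[:3];M=R.from_euler('z',a).as_matrix();L=lambda P:(np.array(P)-[x,y,0])@M
print("knob local",L(k[0]).round(1),"trig local",L(tr[0]).round(1))
print("button if x plane", )
o,v=ray(s,[S(205,347)])
for lx in (-25.5,): 
    ol=(o-[x,y,0])@M; vl=v[0]@M; print((ol+vl*(lx-ol[0])/vl[0]).round(1))
E
```

```text
knob (array([ 508.95530782, -132.42479205,   83.73156894]), np.float64(0.6658372557890586)) noz (array([593.00951834, -36.51752037, 254.62304662]), np.float64(0.16786291802822717)) trig (array([581.99250373,  58.53040477, 114.28770596]), np.float64(0.6877875018457408))
plate [658.4  75.8  12. ]
plate [ 681.2 -130.8   12. ]
plate [ 507.4 -147.2   12. ]
plate [489.4  59.9  12. ]
plate S [ 682.4 -125.    12. ]
plate S [491.4  68.3  12. ]
plate S [658.9  84.7  12. ]
[ 5.92568104e+02 -3.58876051e+01  1.01696283e-01 -7.25468205e+00
  2.46231750e+00] [[0.1, -0.6], [-0.2, 0.1], [-0.1, -0.2], [-1.3, -0.3], [-0.3, 0.3], [-0.0, -1.6], [-0.8, -0.2], [0.8, -1.2], [0.6, -2.0], [0.2, -1.7]]
knob local [-93.  -87.5  83.7] trig local [ -0.9  95.  114.3]
button if x plane
[-25.5  70.3  73.7]
```

```bash
cat >> h.py <<'E'
O=np.array([592.6,-35.9,0]);A=0.1017;M=R.from_euler('z',A).as_matrix()
W=lambda P:M@np.array(P,float)+O
L=lambda P:(np.array(P)-O)@M
def onz(d,u,z):
    o,v=ray(d,[u]); return o+v[0]*(z-o[2])/v[0][2]
def goal(pos,fing,jaw,w=None):
    "rows units from current pose to TCP pos (world), finger dir, jaw dir (world)"
    s=arm.read_state();C=R.from_quat(s['ee_rot']).as_matrix();best=None
    y=np.array(fing,float);y/=np.linalg.norm(y)
    for sg in(1,-1):
        z=sg*np.array(jaw,float);z-=y*(y@z);z/=np.linalg.norm(z)
        G=np.c_[np.cross(y,z),y,z]; rv=np.degrees(R.from_matrix(C.T@G).as_rotvec())/8
        if best is None or np.linalg.norm(rv)<np.linalg.norm(best): best=rv
    tr=C.T@(np.array(pos)-s['position'])/50
    print("T",tr.round(3).tolist(),"R",best.round(3).tolist())
def st():
    s=arm.read_state();C=R.from_quat(s['ee_rot']).as_matrix()
    print("t",round(s['clock'],2),"pos",s['position'].round(1),"loc",L(s['position']).round(1),"F",s['contact_force'].round(1),"w",round(s['gripper_width'],1));print("axes loc",(M.T@C).round(2).tolist(),"J",s['joints'].round(2));return s
E
python3 - <<'E'
from h import *
s=cam("side");t=cam("top")
print("trig top z126",L(onz(t,T(297,229),126)).round(1),"side",L(onz(s,S(168,329),126)).round(1))
print("btn side z103",L(onz(s,S(205,347),103)).round(1))
print("keeper z68",L(onz(t,T(648,330),66)).round(1),"knob z88 top",L(onz(t,T(725,399),88)).round(1),"side",L(onz(s,S(291,158),88)).round(1))
print("bolts",[L(onz(t,T(*c),13)).round(1).tolist() for c in [(285,109),(318,416),(700,371)]])
k=W([-93,-88,0]);k[2]=155
goal(k,[0,0,-1],M@[np.cos(.24),-np.sin(.24),0]); st()
print(k)
E
```

```text
trig top z126 [ -2.6  95.2 126. ] side [ -0.2 100.4 126. ]
btn side z103 [-23.1  95.4 103. ]
keeper z68 [-58.2 -60.7  66. ] knob z88 top [-92.6 -86.6  88. ] side [-92.6 -83.   88. ]
bolts [[69.5, 93.7, 13.0], [-81.3, 92.5, 13.0], [-78.8, -94.3, 13.0]]
T [-10.453, 1.526, 11.298] R [0.0, 9.592, -0.0]
t 1.7 pos [225.9 582.7 231.3] loc [-302.   652.7  231.3] F [-0.  0.  0.] w 85.6
axes loc [[-0.89, 0.0, -0.45], [0.45, -0.0, -0.89], [-0.0, -1.0, 0.0]] J [ 1.46  0.38  0.01  0.   -1.19 -0.26]
[ 509.01471052 -132.88710936  155.        ]
```

Call:
jog_arm(translation=[[-5,0.3,5.5],[-10.453,0.3,11.298],[-10.453,0.3,11.298],[-10.453,0.3,11.298],[-10.453,0.3,11.298],[-10.453,0.3,11.298],[-10.453,0.3,11.298],[-10.453,0.3,11.298],[-10.453,0.3,11.298],[-10.453,0.3,11.298],[-10.453,0.3,11.298],[-10.453,0.3,11.298],[-10.453,0.3,11.298],[-10.453,0.3,11.298],[-10.453,0.3,11.298],[-10.453,0.3,11.298],[-10.453,0.3,11.298],[-10.453,1.5,11.298],[-10.453,1.5,11.298],[-10.453,1.5,11.298]], rot=[[0,0,0],[0,9.6,0],[0,9.6,0],[0,9.6,0],[0,9.6,0],[0,9.6,0],[0,9.6,0],[0,9.6,0],[0,9.6,0],[0,9.6,0],[0,9.6,0],[0,9.6,0],[0,9.6,0],[0,9.6,0],[0,9.6,0],[0,9.6,0],[0,9.6,0],[0,9.6,0],[0,9.6,0],[0,9.6,0]], gripper=[0.6,0.6,0.6,0.6,0.6,0.6,0.6,0.6,0.6,0.6,0.6,0.6,0.6,0.6,0.6,0.6,0.6,0.6,0.6,0.6])

```text
clock: 3.7
position: [507.5, -132.3, 154.9]
ee_rot: [-0.532, -0.463, 0.466, 0.534]
contact_force: [0.4, -0.3, 0.6]
gripper_width: 51.3
```

```bash
python3 - <<'E'
from h import *
st()
k=W([-93,-88,0]);k[2]=77
goal(k,[0,0,-1],M@[np.cos(.24),-np.sin(.24),0])
a=cam("side")['frame'][80:280,180:400];b=cam("top")['frame'][140:300,230:406]
g=np.hstack([cv2.resize(a,(400,364)),cv2.resize(b,(400,364))])[:,:,::-1]
cv2.imwrite("pics/p5.png",(255*(g/255.)**.6).astype('u1'))
E
```

```text
t 3.7 pos [ 507.5 -132.3  154.9] loc [-94.5 -87.2 154.9] F [ 0.4 -0.3  0.6] w 51.3
axes loc [[0.24, -0.01, -0.97], [0.97, 0.0, 0.24], [-0.0, -1.0, 0.0]] J [ 0.05  0.29 -0.34  0.   -0.94 -0.19]
T [-0.007, 1.558, -0.04] R [-0.035, -0.0, -0.007]
```

View pics/p5.png

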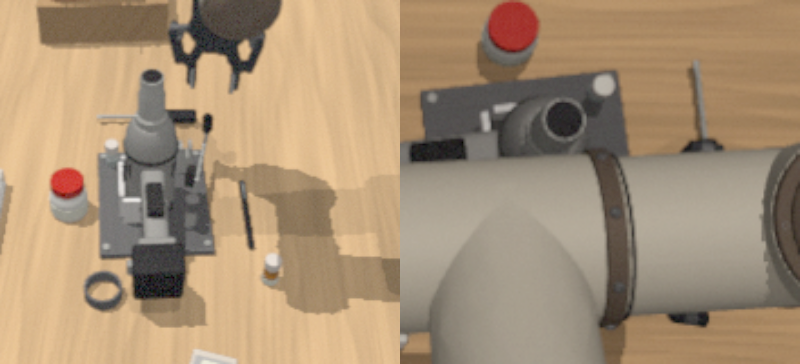

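The side view shows the open fingers above and straddling the knob (knob ~(207,122) in the crop, tips at (195–235,85) 70 mm higher). Now I'll descend and close.

Call:
jog_arm(translation=[[0,0.5,-0.04],[0,1.0,-0.04],[0,1.3,-0.04],[0,1.56,-0.04],[0,1.56,-0.04],[0,1.56,-0.04],[0,1.56,-0.04],[0,1.56,-0.04],[0,1.56,-0.04],[0,1.56,-0.04],[0,1.56,-0.04],[0,1.56,-0.04],[0,1.56,-0.04]], rot=[[0,0,0],[0,0,0],[0,0,0],[0,0,0],[0,0,0],[0,0,0],[0,0,0],[0,0,0],[0,0,0],[0,0,0],[0,0,0],[0,0,0],[0,0,0]], gripper=[0.6,0.6,0.6,0.6,0.6,0.1,0.1,0.1,0.1,0.1,0.1,0.1,0.1])

```text
clock: 5.1
position: [512.5, -132.9, 80.2]
ee_rot: [0.534, 0.465, -0.464, -0.532]
contact_force: [0.3, -2.2, 4.2]
gripper_width: 16.1
```

```bash
python3 - <<'E'
from h import *
st()
E
```

```text
t 5.1 pos [ 512.5 -132.9   80.2] loc [-89.5 -88.3  80.2] F [ 0.3 -2.2  4.2] w 16.1
axes loc [[0.24, 0.0, -0.97], [0.97, -0.0, 0.24], [-0.0, -1.0, -0.0]] J [ 0.05  0.39 -0.42  0.   -0.76 -0.19]
```

```bash
python3 - <<'E'
from h import *
for i in range(3):
    d=cam("side"); s=arm.read_state(); print(s['position'].round(1),s['contact_force'].round(1),s['gripper_width'].round(1))
print(look(d,"side","knob_center"))
g=d['frame'][90:240,210:330]
cv2.imwrite("pics/p6.png",(255*(cv2.resize(g,(480,600),interpolation=cv2.INTER_CUBIC)[:,:,::-1]/255.)**.6).astype('u1'))
E
```

```text
Traceback (most recent call last):
AttributeError: 'float' object has no attribute 'round'
```

```bash
python3 - <<'E'
from h import *
for i in range(3):
    d=cam("side"); s=arm.read_state(); print(s['position'].round(1),s['contact_force'].round(1),round(s['gripper_width'],1))
g=d['frame'][90:240,210:330]
cv2.imwrite("pics/p6.png",(255*(cv2.resize(g,(480,600),interpolation=cv2.INTER_CUBIC)[:,:,::-1]/255.)**.6).astype('u1'))
E
```

```text
[ 512.5 -132.9   80.1] [ 0.8 -1.1  3.9] 15.6
[ 512.4 -132.9   80.1] [ 0.8 -1.2  4.1] 15.5
[ 512.4 -132.9   80. ] [ 1.3 -1.7  4.6] 16.2
```

View pics/p6.png

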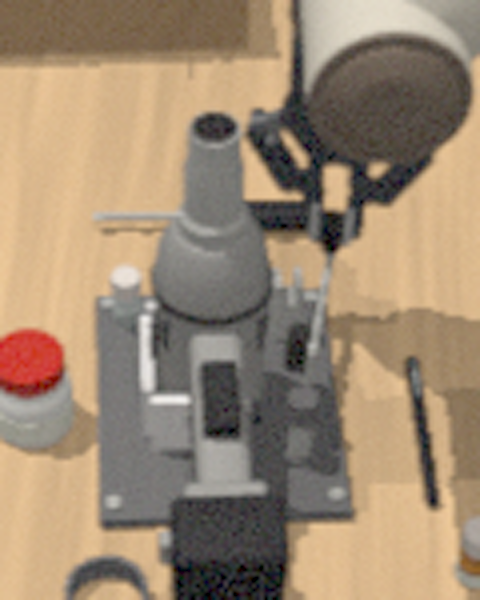

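The knob sits between the pads at (333,232) in the crop. Now I'll lift it about 0.2 rad and swing it in, then check before lowering.

Call:
jog_arm(translation=[[0.02,-0.15,0],[0.06,-0.3,0],[0.13,-0.48,0],[0.21,-0.62,0],[0.21,-0.62,0],[0.21,-0.62,0],[0.23,-0.62,-0.1],[0.25,-0.62,-0.25],[0.28,-0.62,-0.4],[0.306,-0.62,-0.573],[0.306,-0.62,-0.573],[0.306,-0.62,-0.573],[0.306,-0.62,-0.573]], rot=[[0,0,0],[0,0,0],[0,0,0],[0,0,0],[0,0,0],[0,0,0],[0,-0.3,0],[0,-0.7,0],[0,-1.1,0],[0,-1.55,0],[0,-1.55,0],[0,-1.55,0],[0,-1.55,0]], gripper=[0.1,0.1,0.1,0.1,0.1,0.1,0.1,0.1,0.1,0.1,0.1,0.1,0.1])

```text
clock: 6.6
position: [542.1, -121.2, 110.8]
ee_rot: [0.481, 0.519, -0.519, -0.48]
contact_force: [1.9, 3.2, -4.7]
gripper_width: 15.7
```

```bash
python3 - <<'E'
from h import *
st()
d=cam("side");g=d['frame'][90:240,210:330];st()
cv2.imwrite("pics/p7.png",(255*(cv2.resize(g,(480,600),interpolation=cv2.INTER_CUBIC)[:,:,::-1]/255.)**.6).astype('u1'))
goal(W([-58,-91,80]),[0,0,-1],M@[1,0,0])
E
```

```text
t 6.6 pos [ 542.1 -121.2  110.8] loc [-58.9 -79.8 110.8] F [ 1.9  3.2 -4.7] w 15.7
axes loc [[0.02, 0.0, -1.0], [1.0, -0.0, 0.02], [-0.0, -1.0, -0.0]] J [ 0.07  0.38 -0.33  0.   -0.86  0.01]
t 6.65 pos [ 542.2 -121.2  110.9] loc [-58.8 -79.8 110.9] F [ 1.   3.1 -5.5] w 15.8
axes loc [[0.02, 0.0, -1.0], [1.0, -0.0, 0.02], [-0.0, -1.0, -0.0]] J [ 0.07  0.38 -0.33  0.   -0.86  0.01]
T [-0.224, 0.618, -0.021] R [0.014, -0.171, -0.004]
```

View pics/p7.png

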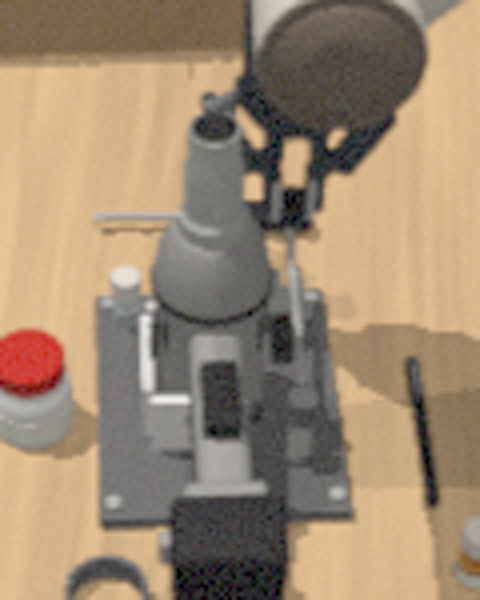

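The bar is lifted and swung in line, with the knob at (293,205) in the crop. Lowering.

Call:
jog_arm(translation=[[-0.04,0.12,-0.02],[-0.1,0.28,-0.02],[-0.16,0.44,-0.02],[-0.2,0.56,-0.02],[-0.22,0.65,-0.02],[-0.22,0.65,-0.02],[-0.22,0.65,-0.02],[-0.22,0.65,-0.02]], rot=[[0,-0.17,0],[0,-0.17,0],[0,-0.17,0],[0,-0.17,0],[0,-0.17,0],[0,-0.17,0],[0,-0.17,0],[0,-0.17,0]], gripper=[0.1,0.1,0.1,0.1,0.1,0.1,0.1,0.1])

```text
clock: 7.45
position: [546.0, -134.1, 80.2]
ee_rot: [0.476, 0.526, -0.524, -0.472]
contact_force: [1.6, -5.4, 7.1]
gripper_width: 15.6
```

```bash
python3 - <<'E'
from h import *
st()
E
```

```text
t 7.45 pos [ 546.  -134.1   80.2] loc [-56.3 -93.   80.2] F [ 1.6 -5.4  7.1] w 15.6
axes loc [[-0.0, 0.01, -1.0], [1.0, -0.0, -0.0], [-0.0, -1.0, -0.01]] J [ 0.05  0.43 -0.35  0.   -0.79  0.05]
```

Call:
jog_arm(translation=[[0,0,0],[0,0,0],[0,0,0],[0,-0.3,0],[0,-0.8,0],[0,-1.6,0],[0,-2.4,0],[0,-3.2,0],[0,-4,0],[-0.5,-4,1],[-1,-4,2],[-1,-4,2],[-1,-4,2]], rot=[[0,0,0],[0,0,0],[0,0,0],[0,0,0],[0,0,0],[0,0,0],[0,0,0],[0,0,0],[0,0,0],[0,0,0],[0,0,0],[0,0,0],[0,0,0]], gripper=[0.5,0.5,0.5,0.5,0.5,0.5,0.5,0.5,0.5,0.5,0.5,0.5,0.5])

```text
clock: 8.75
position: [448.7, -194.1, 279.9]
ee_rot: [0.477, 0.525, -0.524, -0.472]
contact_force: [0.9, 0.3, -0.2]
gripper_width: 42.7
```

```bash
python3 - <<'E'
from h import *
st()
d=cam("side");print(look(d,"side","knob_center"));g=d['frame'][110:230,215:315]
cv2.imwrite("pics/p8.png",(255*(cv2.resize(g,(500,600),interpolation=cv2.INTER_CUBIC)[:,:,::-1]/255.)**.6).astype('u1'))
kc=proj(d,W([-58,-90,88]))[0]; print("exp knob crop px",((kc-[215,110])*5).round(0))
E
```

```text
t 8.75 pos [ 448.7 -194.1  279.9] loc [-159.2 -142.7  279.9] F [ 0.9  0.3 -0.2] w 42.7
axes loc [[0.0, 0.01, -1.0], [1.0, -0.0, 0.0], [-0.0, -1.0, -0.01]] J [-0.07  0.11 -0.24  0.   -1.21  0.17]
[(0.72, [561.9, -215.9, 20.8]), (0.5, [543.9, -51.1, 68.5])]
exp knob crop px [332. 179.]
```

View pics/p8.png

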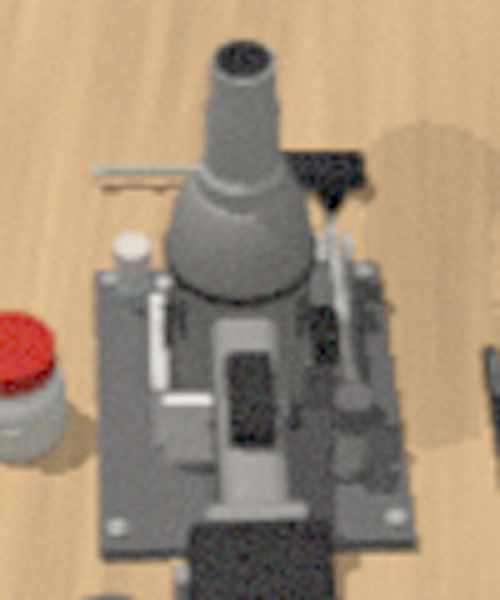

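The knob is at about (330,192) in the crop. That fits the bar being down level in the notch, because a bar resting on the lip would put the knob about 40 px higher. Next is the trigger pose, tilted 36° so one finger presses the trigger and the other reaches the button.

```bash
cat >> h.py <<'E'
C10=np.cos(np.radians(10));S10=np.sin(np.radians(10))
GX=M@[1,0,0];GV=M@[0,C10,-S10];GN=M@[0,S10,C10]
TC=W([0.5,95,125.5]);th=np.radians(36)
FA=np.sin(th)*GX-np.cos(th)*GN;JA=np.cos(th)*GX+np.sin(th)*GN
def gp(ax,bn,v=2,w=30,b=2.5):
    "TCP for inner tip of A at x=ax and of B at normal height bn over out trigger face"
    n=bn-w*np.sin(th)
    return TC+ax*GX+n*GN+v*GV+w/2*JA+b*FA
def gs():
    s=st();p=s['position'];d=R.from_quat(s['ee_rot']).as_matrix()
    q=p-gp(0,0)
    print("ax",round(q@GX,1),"bn",round(q@GN,1),"v",round(q@GV+2,1),"F xvn",[round(float(s['contact_force']@e),1) for e in(GX,GV,GN)],"units/mm X,V,N:",[(d.T@e/50).round(4).tolist() for e in(GX,GV,GN)])
E
python3 - <<'E'
from h import *
a=W([-160,95,280]);print("via");goal(a,FA,JA)
print("hover");goal(gp(-29.5,60),FA,JA)
print(L(gp(-29.5,60)),gp(-29.5,60))
E
```

```text
via
T [4.744, -0.024, 0.055] R [-4.446, -0.387, 1.183]
hover
T [4.961, 2.121, -2.824] R [-4.446, -0.387, 1.183]
[-15.39528195 105.50627778 173.5665212 ] [566.5727638   67.49812539 173.5665212 ]
```

Call:
jog_arm(translation=[[1,0,0],[2,0,0],[3,0,0],[4,0,0],[4.75,0,0],[4.75,0,0],[4.75,0,0],[4.8,0.5,-0.7],[4.85,1,-1.4],[4.9,1.6,-2.1],[4.96,2.12,-2.82],[4.96,2.12,-2.82],[4.96,2.12,-2.82],[4.96,2.12,-2.82]], rot=[[-0.9,-0.08,0.24],[-1.8,-0.16,0.48],[-2.7,-0.24,0.72],[-3.6,-0.31,0.96],[-4.446,-0.387,1.183],[-4.446,-0.387,1.183],[-4.446,-0.387,1.183],[-4.446,-0.387,1.183],[-4.446,-0.387,1.183],[-4.446,-0.387,1.183],[-4.446,-0.387,1.183],[-4.446,-0.387,1.183],[-4.446,-0.387,1.183],[-4.446,-0.387,1.183]], gripper=[0.35,0.35,0.35,0.35,0.35,0.35,0.35,0.35,0.35,0.35,0.35,0.35,0.35,0.35])

```text
clock: 10.25
position: [568.9, 75.9, 188.2]
ee_rot: [0.624, 0.623, -0.4, -0.252]
contact_force: [-0.6, 0.3, 0.3]
gripper_width: 29.8
```

```bash
python3 - <<'E'
from h import *
gs();goal(gp(-29.5,8),FA,JA)
d=cam("side");g=d['frame'][90:240,190:315]
cv2.imwrite("pics/p9.png",(255*(cv2.resize(g,(500,600),interpolation=cv2.INTER_CUBIC)[:,:,::-1]/255.)**.6).astype('u1'))
print("tips exp A,B,TC",((proj(d,[gp(-29.5,60,v=0)-15*JA-2.5*FA,gp(-29.5,60,v=0)+15*JA-2.5*FA,TC,TC-25.5*GX-23*GN])-[190,90])*4).round(0).tolist())
E
```

```text
t 10.25 pos [568.9  75.9 188.2] loc [-12.2 113.6 188.2] F [-0.6  0.3  0.3] w 29.8
axes loc [[0.0, 0.56, -0.83], [0.98, -0.16, -0.1], [-0.18, -0.81, -0.55]] J [ 0.08  0.12 -0.92  2.05 -0.16 -1.94]
ax -26.3 bn 75.8 v 7.5 F xvn [-0.6, 0.3, 0.4] units/mm X,V,N: [[0.0001, 0.0112, -0.0165], [0.02, -0.0002, -0.0], [-0.0002, -0.0165, -0.0112]]
T [-0.095, 1.088, 0.815] R [-0.227, 0.017, -0.084]
tips exp A,B,TC [[348.0, 348.0], [308.0, 333.0], [297.0, 386.0], [336.0, 404.0]]
```

View pics/p9.png

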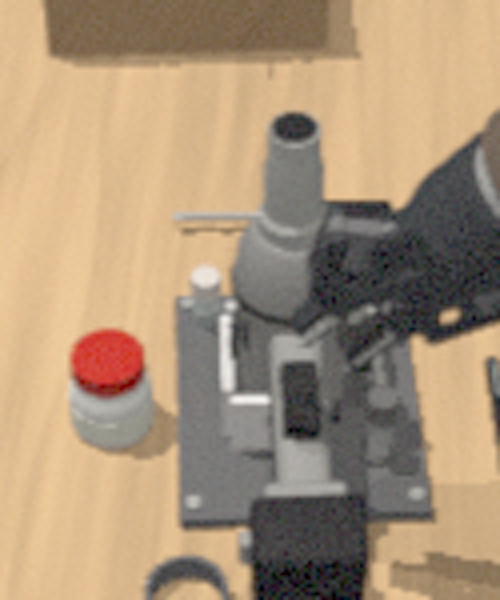

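The hover shows the wrist at its joint-4 and joint-5 limits (J4 2.05, J5 -0.16). I'll fit a quick kinematic model to choose a feasible tilt and wrist configuration.

```bash
cat > kin.py <<'E'
from h import *
from scipy.optimize import least_squares
s=arm.read_state()
D=[([1.4596,.38555,.00663,-.0005,-1.194,-.2586],(225.65,582.2,230.2)),([.05,.29,-.34,0,-.94,-.19],(507.5,-132.3,154.9)),([.05,.39,-.42,0,-.76,-.19],(512.5,-132.9,80.2)),([.07,.38,-.33,0,-.86,.01],(542.1,-121.2,110.8)),([.05,.43,-.35,0,-.79,.05],(546,-134.1,80.2)),([-.07,.11,-.24,0,-1.21,.17],(448.7,-194.1,279.9)),
 ([0.07993,0.12,-.92,2.05,-.16,-1.94],(568.9,75.9,188.2))]
def E(a,x): return R.from_euler(a,x).as_matrix()
def ori(j,sg): # x-forward frame
    return E('z',j[0])@E('y',j[1]-j[2])@E('x',sg[0]*j[3])@E('y',-j[4])@E('x',sg[1]*j[5])
def fk(j,p,sg=(1,1)):
    c,z0,L2,e,L3,d,a1=p
    w=E('z',j[0])@(np.array([a1,c,z0])+E('y',j[1])@[0,0,L2]+E('y',j[1]-j[2])@[L3,0,e])
    return w+ori(j,sg)@[d,0,0]
E
python3 - <<'E'
from kin import *
j=np.array(s['joints']);C=R.from_quat(s['ee_rot']).as_matrix()
C0=R.from_quat([-0.12994865,-0.69428015,0.69580355,0.1301762]).as_matrix();j0=D[0][0]
for sg in[(1,1),(1,-1),(-1,1),(-1,-1)]:
    K=ori(j0,sg).T@C0; print(sg,np.degrees(R.from_matrix((ori(j,sg)@K).T@C).magnitude()).round(2),K.round(2).tolist())
D[-1]=(list(j),tuple(s['position']));print(j.round(3).tolist(),s['position'])
for sg4 in(1,-1):
    f=least_squares(lambda p:np.concatenate([fk(a,p,(sg4,1))-b for a,b in D]+[.01*(np.array(p)-[-160,400,450,0,500,200,0])]),[-160,400,450,0,500,200,0])
    print(sg4,f.x.round(1).tolist(),[np.round(fk(a,f.x,(sg4,1))-b,1).tolist() for a,b in D])
E
```

```text
(1, 1) 46.44 [[-0.0, 1.0, -0.0], [0.87, 0.0, 0.49], [0.49, 0.0, -0.87]]
(1, -1) 124.71 [[-0.0, 1.0, -0.0], [1.0, 0.0, 0.0], [0.0, -0.0, -1.0]]
(-1, 1) 167.74 [[-0.0, 1.0, -0.0], [0.87, 0.0, 0.49], [0.49, 0.0, -0.87]]
(-1, -1) 0.0 [[-0.0, 1.0, -0.0], [1.0, 0.0, -0.0], [-0.0, -0.0, -1.0]]
[0.078, 0.118, -0.918, 2.053, -0.16, -1.936] [567.58358732  76.29728908 188.9801842 ]
1 [-145.7, 469.8, 722.0, -66.9, 476.5, 671.6, -60.6] [[-10.9, 25.2, -1.4], [-8.8, 11.3, 0.4], [-11.2, 12.1, -5.4], [-7.6, 12.6, -3.4], [-6.7, 15.2, -8.4], [-9.4, 17.2, 9.8], [24.6, -81.5, 8.4]]
-1 [-126.5, 189.7, 409.5, 43.5, 281.1, 287.6, 145.3] [[-36.2, -23.8, -12.3], [13.6, 31.8, 9.1], [19.7, 32.9, 27.0], [4.4, 32.7, 21.3], [6.3, 35.1, 27.3], [13.7, 34.9, -26.3], [-19.2, -201.3, -46.0]]
```

```bash
cat >> kin.py <<'E'
SG=(-1,-1)
def fk(j,p,sg=SG):
    c,z0,L2,e,L3,d,a1,c2,e2=p
    F=E('y',j[1]-j[2]);G=F@E('x',sg[0]*j[3])
    return E('z',j[0])@(np.array([a1,c,z0])+E('y',j[1])@[0,0,L2]+F@[L3,0,e]+G@[0,c2,e2]+G@E('y',-j[4])@[d,0,0])
K=np.array([[0,1,0],[1,0,0],[0,0,-1.]])
E
python3 - <<'E'
from kin import *
j=np.array(s['joints']);D[-1]=(list(j),tuple(s['position']))
wt=np.array([3,1,1,1,1,1,3.])
best=None
for L in(300,400,500,600):
  for L3 in (250,350,450,550):
    p0=[-80,300,L,0,L3,200,0,-80,0]
    f=least_squares(lambda p:np.concatenate([w*(fk(a,p)-b) for w,(a,b) in zip(wt,D)]+[.01*(np.array(p)-p0)]),p0)
    if best is None or f.cost<best.cost:best=f
f=best;print(f.cost,f.x.round(1).tolist());print([np.round(fk(a,f.x)-b,1).tolist() for a,b in D])
np.save("p.npy",f.x)
E
```

```text
21.16363654969368 [0.2, 152.2, 569.5, 2.6, 421.0, 295.7, -1.7, -160.0, -0.7]
[[-0.0, 0.1, -0.1], [2.6, -2.1, 0.8], [1.6, -1.3, -0.6], [-1.9, -1.0, 1.5], [-2.0, 1.4, -0.8], [-0.8, 2.6, 0.1], [0.0, -0.0, -0.0]]
```

```bash
cat >> kin.py <<'E'
p=np.load("p.npy")
lo=np.array([-3.14,-1.21,-1.07,-3.16,-2.99,-3.1]);hi=np.array([3.14,2.06,1.41,2.05,-.16,3.1])
def ik(pos,G,seeds):
    out=[]
    for q0 in seeds:
        r=least_squares(lambda q:np.r_[(fk(q,p)-pos)/100,R.from_matrix((ori(q,SG)@K).T@G).as_rotvec()],q0,bounds=(lo-.001,hi+.001))
        if r.cost<1e-6 and not any(np.abs(r.x-o).max()<.05 for o in out): out.append(r.x)
    return out
def frame(th,ph,sg=1):
    n=np.cos(ph)*GN+np.sin(ph)*GV
    f=np.sin(th)*GX-np.cos(th)*n;jw=sg*(np.cos(th)*GX+np.sin(th)*n)
    return f,sg*jw,np.c_[np.cross(f,jw),f,jw]
def tcp(ax,bn,f,jw,w,th,ph,v=0,b=2.5):
    # bn: height of B's lowest tip corner
    low=11*abs(np.sin(ph)); B=TC+(ax+w*np.cos(th))*GX+(bn+low)*GN+v*GV
    return B-w/2*jw+b*f
E
python3 - <<'E'
from kin import *
rng=np.random.default_rng(0)
seeds=[np.clip([.1,.3,-.6,a,b,c],lo+.01,hi-.01) for a in(-3,-2,-1,0,1,1.9) for b in(-.4,-1) for c in(-2.5,-.8,.8,2.5)]
for thd in(27,32,37):
  for phd in(-20,-10,0,12,25):
    for sg in(1,-1):
      t_,h_=np.radians([thd,phd]);f,jw,G=frame(t_,h_,sg)
      for q in ik(tcp(-20,-7,f,jw,31,t_,h_),G,seeds):
        m=min((q-lo)[[1,2,3,4,5]].min(),(hi-q)[[1,2,3,4,5]].min())
        if m>.06: print(thd,phd,sg,q.round(2).tolist(),round(m,2))
E
```

```text
27 -20 1 [0.36, 0.28, -0.56, -0.15, -0.24, 2.98] 0.08
27 -20 -1 [0.36, 0.28, -0.56, -0.15, -0.24, -0.17] 0.08
27 12 1 [0.22, 0.29, -0.93, 1.83, -0.41, 1.36] 0.14
27 12 -1 [0.22, 0.29, -0.93, 1.83, -0.41, -1.78] 0.14
27 25 1 [0.37, 0.35, -0.93, 1.69, -0.67, 1.43] 0.14
27 25 -1 [0.37, 0.35, -0.93, 1.69, -0.67, -1.71] 0.14
32 25 1 [0.27, 0.34, -0.97, 1.98, -0.67, 1.26] 0.07
32 25 -1 [0.27, 0.34, -0.97, 1.98, -0.67, -1.89] 0.07
```

```bash
python3 - <<'E'
from kin import *
j=s['joints'];print(j.round(2))
for thd,phd in((29,10),(29,13),(29,16),(31,16)):
    t_,h_=np.radians([thd,phd]);f,jw,G=frame(t_,h_,-1)
    print(thd,phd)
    for ax,bn in((-30,60),(-30,3),(-30,-7.5),(-20,-7.5),(-20,-4)):
        for q in ik(tcp(ax,bn,f,jw,33,t_,h_,v=-4),G,[j,[.2,.29,-.93,1.83,-.41,-1.78]]): print(ax,bn,q.round(2).tolist())
E
```

```text
[ 0.08  0.12 -0.92  2.05 -0.16 -1.94]
29 10Traceback (most recent call last):
  File "<stdin>", line 7, in <module>
  File "kin.py", line 24, in ik
    r=least_squares(lambda q:np.r_[(fk(q,p)-pos)/100,R.from_matrix((ori(q,SG)@K).T@G).as_rotvec()],q0,bounds=(lo-.001,hi+.001))
    return func(*args, **kwargs)
    raise ValueError("Initial guess is outside of provided bounds")
ValueError: Initial guess is outside of provided bounds
```

```bash
python3 - <<'E'
from kin import *
j=s['joints'];print(j.round(4)); j=np.clip(j,lo+.01,hi-.01)
for thd,phd in((29,10),(29,13),(29,16),(31,18)):
    t_,h_=np.radians([thd,phd]);f,jw,G=frame(t_,h_,-1)
    print(thd,phd)
    for ax,bn in((-30,60),(-30,3),(-30,-7.5),(-20,-7.5),(-20,-4)):
        for q in ik(tcp(ax,bn,f,jw,33,t_,h_,v=-4),G,[j,[.2,.29,-.93,1.83,-.41,-1.78]]): print(ax,bn,q.round(2).tolist())
E
```

```text
[ 0.0775  0.118  -0.9184  2.0531 -0.1599 -1.9364]
29 10
-30 60 [0.35, 0.17, -0.9, 1.46, -0.42, -1.51]
-30 3 [0.14, 0.25, -0.95, 2.0, -0.35, -1.88]
-20 -4 [0.12, 0.28, -0.93, 2.04, -0.35, -1.91]
29 13
-30 60 [0.38, 0.18, -0.9, 1.47, -0.48, -1.52]
-30 3 [0.19, 0.26, -0.95, 1.94, -0.42, -1.84]
-30 -7.5 [0.15, 0.28, -0.96, 2.02, -0.42, -1.9]
-20 -7.5 [0.16, 0.29, -0.94, 2.0, -0.42, -1.89]
-20 -4 [0.17, 0.29, -0.94, 1.98, -0.42, -1.87]
29 16
-30 60 [0.4, 0.19, -0.9, 1.47, -0.54, -1.52]
-30 3 [0.23, 0.27, -0.96, 1.89, -0.48, -1.81]
-30 -7.5 [0.2, 0.29, -0.96, 1.96, -0.48, -1.87]
-20 -7.5 [0.2, 0.3, -0.94, 1.94, -0.48, -1.85]
-20 -4 [0.21, 0.3, -0.94, 1.92, -0.48, -1.83]
31 18
-30 60 [0.37, 0.19, -0.93, 1.62, -0.55, -1.61]
-30 3 [0.21, 0.28, -0.97, 2.0, -0.52, -1.89]
-20 -7.5 [0.18, 0.31, -0.95, 2.05, -0.52, -1.92]
-20 -4 [0.19, 0.3, -0.95, 2.03, -0.52, -1.9]
```

```bash
cat >> kin.py <<'E'
TH,PH=np.radians([29,16]);FF,JJ,_=frame(TH,PH,1);WW=33
P=lambda ax,bn,v=-3:tcp(ax,bn,FF,JJ,WW,TH,PH,v)
def now():
    s=st();C=R.from_quat(s['ee_rot']).as_matrix();q=s['position']-P(0,0,0)
    print("ax %.1f bn %.1f v %.1f"%(q@GX,q@GN,q@GV),"F xvn",[round(float(s['contact_force']@e),1) for e in(GX,GV,GN)],"per mm",[(C.T@e/50).round(4).tolist() for e in(GX,GV,GN)])
E
python3 - <<'E'
from kin import *
now();goal(P(-32,55),FF,JJ);print(P(-32,55),L(P(-32,55)))
E
```

```text
t 10.3 pos [567.6  76.3 189. ] loc [-13.5 114.2 189. ] F [-0.9 -0.2 -0.5] w 29.9
axes loc [[0.0, 0.56, -0.83], [0.98, -0.15, -0.1], [-0.18, -0.81, -0.55]] J [ 0.08  0.12 -0.92  2.05 -0.16 -1.94]
ax -29.6 bn 72.6 v 10.7 F xvn [-0.9, -0.1, -0.5] per mm [[0.0001, 0.0113, -0.0165], [0.02, -0.0002, -0.0001], [-0.0002, -0.0165, -0.0113]]
T [-0.269, 0.267, 0.238] R [0.649, -1.032, 1.621]
[566.91052262  59.64307304 174.01628534] [-15.85675078  97.65752151 174.01628534]
```

Call:
jog_arm(translation=[[-0.05,-0.1,0],[-0.1,0,0.1],[-0.2,0.15,0.15],[-0.27,0.27,0.24],[-0.27,0.27,0.24],[-0.27,0.27,0.24],[-0.27,0.27,0.24],[-0.27,0.27,0.24]], rot=[[0.15,-0.25,0.4],[0.3,-0.5,0.8],[0.5,-0.8,1.2],[0.65,-1.03,1.62],[0.65,-1.03,1.62],[0.65,-1.03,1.62],[0.65,-1.03,1.62],[0.65,-1.03,1.62]], gripper=[0.386,0.386,0.386,0.386,0.386,0.386,0.386,0.386])

```text
clock: 11.1
position: [566.8, 59.2, 174.7]
ee_rot: [0.648, 0.547, -0.496, -0.188]
contact_force: [-1.1, -0.2, 0.3]
gripper_width: 33.2
```

```bash
python3 - <<'E'
from kin import *
now();goal(P(-32,12),FF,JJ)
E
```

```text
t 11.1 pos [566.8  59.2 174.7] loc [-16.   97.2 174.7] F [-1.1 -0.2  0.3] w 33.2
axes loc [[0.0, 0.49, -0.87], [0.9, -0.38, -0.21], [-0.44, -0.79, -0.44]] J [ 0.39  0.19 -0.91  1.51 -0.53 -1.55]
ax -32.2 bn 55.6 v -3.6 F xvn [-1.1, -0.1, 0.3] per mm [[0.0, 0.0097, -0.0175], [0.0192, -0.0048, -0.0026], [-0.0055, -0.0168, -0.0093]]
T [0.25, 0.732, 0.403] R [0.007, -0.012, 0.003]
```

Reached as predicted. Descending to 12 mm above the trigger, then taking a look.

Call:
jog_arm(translation=[[0.1,0.3,0.16],[0.2,0.6,0.32],[0.25,0.73,0.4],[0.25,0.73,0.4],[0.25,0.73,0.4]], rot=[[0,0,0],[0,0,0],[0,0,0],[0,0,0],[0,0,0]], gripper=[0.386,0.386,0.386,0.386,0.386])

```text
clock: 11.6
position: [568.0, 51.6, 132.3]
ee_rot: [0.648, 0.546, -0.496, -0.188]
contact_force: [-0.3, 0.2, -0.2]
gripper_width: 32.8
```

```bash
python3 - <<'E'
from kin import *
now()
d=cam("side");t=cam("top")
g=np.hstack([cv2.resize(d['frame'][150:210,235:295],(400,400),interpolation=cv2.INTER_CUBIC),cv2.resize(t['frame'][180:240,220:280],(400,400),interpolation=cv2.INTER_CUBIC)])
q=[P(-32,12)-WW/2*JJ-2.5*FF,P(-32,12)+WW/2*JJ-2.5*FF,TC,TC-25.5*GX-23*GN]
k=400/60
print("side A,B,TC,btn",((proj(d,q)-[235,150])*k).round(0).tolist());print("top",((proj(t,q)-[220,180])*k+[400,0]).round(0).tolist())
cv2.imwrite("pics/p10.png",(255*(g[:,:,::-1]/255.)**.6).astype('u1'))
E
```

```text
t 11.6 pos [568.   51.6 132.3] loc [-15.6  89.5 132.3] F [-0.3  0.2 -0.2] w 32.8
axes loc [[0.0, 0.49, -0.87], [0.9, -0.38, -0.21], [-0.44, -0.79, -0.44]] J [ 0.26  0.26 -0.95  1.82 -0.49 -1.77]
ax -31.8 bn 12.5 v -3.8 F xvn [-0.3, 0.3, -0.2] per mm [[0.0001, 0.0097, -0.0175], [0.0192, -0.0048, -0.0026], [-0.0055, -0.0168, -0.0094]]
side A,B,TC,btn [[279.0, 224.0], [204.0, 215.0], [195.0, 243.0], [261.0, 273.0]]
top [[611.0, 274.0], [579.0, 177.0], [576.0, 172.0], [597.0, 259.0]]
```

View pics/p10.png

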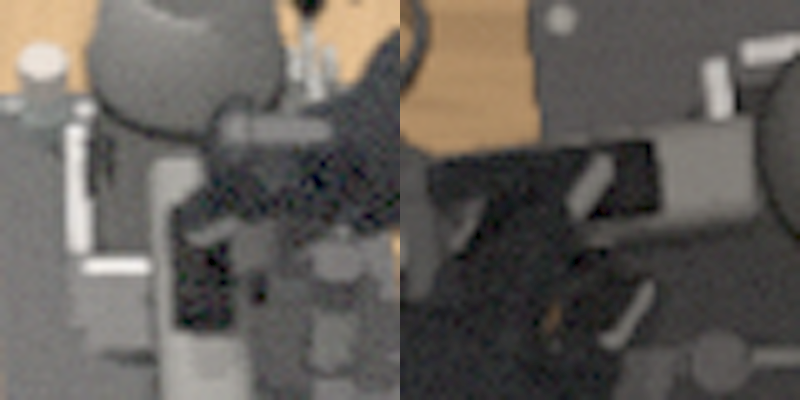

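In the side crop the trigger is under finger B at (205,285) and the button at (260,290) is clear of finger A. In the top crop the pads show at (591,185) and (630,315). Both are roughly as predicted once the known side-camera bias of about 2.4 px is allowed for. I'll lower onto the trigger by feel.

Call:
jog_arm(translation=[[0.02,0.065,0.036],[0.043,0.13,0.073],[0.065,0.195,0.11],[0.085,0.26,0.146],[0.085,0.26,0.146],[0.085,0.26,0.146]], rot=[[0,0,0],[0,0,0],[0,0,0],[0,0,0],[0,0,0],[0,0,0]], gripper=[0.386,0.386,0.386,0.386,0.386,0.386])

```text
clock: 12.3
position: [568.6, 49.8, 117.8]
ee_rot: [0.648, 0.547, -0.495, -0.187]
contact_force: [-2.2, 2.3, 4.0]
gripper_width: 33.1
```

```bash
python3 - <<'E'
from kin import *
now()
E
```

```text
t 12.3 pos [568.6  49.8 117.8] loc [-15.2  87.7 117.8] F [-2.2  2.3  4. ] w 33.1
axes loc [[0.0, 0.49, -0.87], [0.9, -0.38, -0.21], [-0.44, -0.78, -0.44]] J [ 0.21  0.28 -0.96  1.93 -0.48 -1.85]
ax -31.3 bn -2.0 v -3.0 F xvn [-1.9, 1.8, 4.4] per mm [[0.0, 0.0098, -0.0175], [0.0192, -0.0048, -0.0026], [-0.0055, -0.0168, -0.0094]]
```

Call:
jog_arm(translation=[[0.012,0.035,0.02],[0.023,0.07,0.039],[0.034,0.105,0.058],[0.043,0.133,0.074],[0.043,0.133,0.074],[0.043,0.133,0.074],[0.043,0.133,0.074]], rot=[[0,0,0],[0,0,0],[0,0,0],[0,0,0],[0,0,0],[0,0,0],[0,0,0]], gripper=[0.386,0.386,0.386,0.386,0.386,0.386,0.386])

```text
clock: 13.0
position: [569.1, 48.8, 111.8]
ee_rot: [0.649, 0.548, -0.494, -0.186]
contact_force: [-7.7, 2.4, 11.8]
gripper_width: 32.8
```

```bash
python3 - <<'E'
from kin import *
now()
E
```

```text
t 13.0 pos [569.1  48.8 111.8] loc [-14.8  86.7 111.8] F [-7.7  2.4 11.8] w 32.8
axes loc [[0.0, 0.49, -0.87], [0.9, -0.38, -0.21], [-0.44, -0.78, -0.44]] J [ 0.19  0.29 -0.96  1.99 -0.49 -1.89]
ax -31.0 bn -8.2 v -3.0 F xvn [-7.4, 1.1, 12.2] per mm [[0.0, 0.0098, -0.0174], [0.0192, -0.0048, -0.0027], [-0.0055, -0.0167, -0.0094]]
```

Call:
jog_arm(translation=[[0.008,0.045,-0.02],[0.008,0.065,-0.055],[0.008,0.083,-0.09],[0.008,0.102,-0.12],[0.008,0.12,-0.155],[0.008,0.138,-0.186],[0.008,0.138,-0.186],[0.008,0.138,-0.186]], rot=[[0,0,0],[0,0,0],[0,0,0],[0,0,0],[0,0,0],[0,0,0],[0,0,0],[0,0,0]], gripper=[0.386,0.386,0.386,0.386,0.386,0.386,0.386,0.386])

```text
clock: 13.8
position: [579.7, 49.6, 111.8]
ee_rot: [0.649, 0.548, -0.494, -0.185]
contact_force: [-12.9, 1.6, 13.6]
gripper_width: 33.3
```

```bash
python3 - <<'E'
from kin import *
now()
E
```

```text
t 13.8 pos [579.7  49.6 111.8] loc [ -4.1  86.4 111.8] F [-12.9   1.6  13.6] w 33.3
axes loc [[0.0, 0.49, -0.87], [0.9, -0.38, -0.21], [-0.44, -0.78, -0.44]] J [ 0.19  0.31 -0.94  1.98 -0.48 -1.88]
ax -20.2 bn -8.3 v -3.3 F xvn [-12.7, 0.5, 13.9] per mm [[0.0001, 0.0099, -0.0174], [0.0192, -0.0048, -0.0027], [-0.0055, -0.0167, -0.0095]]
```

Call:
jog_arm(translation=[[0.007,0.033,-0.012],[0.007,0.047,-0.036],[0.007,0.047,-0.036],[0.007,0.047,-0.036]], rot=[[0,0,0],[0,0,0],[0,0,0],[0,0,0]], gripper=[0.386,0.386,0.386,0.386])

```text
clock: 14.2
position: [580.1, 49.6, 111.6]
ee_rot: [0.649, 0.548, -0.494, -0.184]
contact_force: [-19.2, 3.3, 18.7]
gripper_width: 33.1
```

```bash
python3 - <<'E'
from kin import *
now()
d=cam("side");t=cam("top")
g=np.hstack([cv2.resize(d['frame'][150:210,235:295],(400,400),interpolation=cv2.INTER_CUBIC),cv2.resize(t['frame'][180:240,220:280],(400,400),interpolation=cv2.INTER_CUBIC)])
cv2.imwrite("pics/p11.png",(255*(g[:,:,::-1]/255.)**.6).astype('u1'))
E
```

```text
t 14.2 pos [580.1  49.6 111.6] loc [ -3.8  86.4 111.6] F [-19.2   3.3  18.7] w 33.1
axes loc [[0.0, 0.49, -0.87], [0.9, -0.38, -0.22], [-0.44, -0.78, -0.44]] J [ 0.19  0.31 -0.94  1.99 -0.49 -1.88]
ax -19.9 bn -8.4 v -3.3 F xvn [-18.8, 1.9, 19.3] per mm [[0.0, 0.0099, -0.0174], [0.0192, -0.0048, -0.0027], [-0.0055, -0.0167, -0.0095]]
```

Moving 2 mm further in command gave only 0.3 mm of travel, with the force rising 6 N. The button is at its stop and the trigger is home. Now I'll ease the trigger, keeping a light push on the button.

Call:
jog_arm(translation=[[0,0.007,-0.012],[-0.006,-0.01,-0.022],[-0.012,-0.027,-0.032],[-0.017,-0.043,-0.041],[-0.022,-0.06,-0.051],[-0.0275,-0.0765,-0.06],[-0.0275,-0.0765,-0.06],[-0.0275,-0.0765,-0.06]], rot=[[0,0,0],[0,0,0],[0,0,0],[0,0,0],[0,0,0],[0,0,0],[0,0,0],[0,0,0]], gripper=[0.386,0.386,0.386,0.386,0.386,0.386,0.386,0.386])

```text
clock: 15.1
position: [579.5, 50.3, 115.5]
ee_rot: [0.649, 0.548, -0.495, -0.185]
contact_force: [-6.3, -0.4, 1.0]
gripper_width: 32.8
```

```bash
python3 - <<'E'
from kin import *
now()
E
```

```text
t 15.1 pos [579.5  50.3 115.5] loc [ -4.3  87.1 115.5] F [-6.3 -0.4  1. ] w 32.8
axes loc [[0.0, 0.49, -0.87], [0.9, -0.38, -0.21], [-0.44, -0.78, -0.44]] J [ 0.21  0.3  -0.94  1.95 -0.49 -1.86]
ax -20.4 bn -4.5 v -3.3 F xvn [-6.3, 0.0, 1.1] per mm [[0.0, 0.0098, -0.0174], [0.0192, -0.0048, -0.0027], [-0.0055, -0.0167, -0.0095]]
```

Normal force has gone (1 N against about 6.6 N if the spring were pressing), so the trigger is held by its catch. Retreating.

Call:
jog_arm(translation=[[-0.006,-0.03,0.0],[-0.011,-0.06,0.03],[-0.011,-0.11,0.11],[-0.011,-0.18,0.24],[-0.05,-0.35,0.16],[-0.15,-0.7,0],[-0.3,-1.2,-0.2],[-0.4,-1.7,-0.2],[-0.4,-2.7,-0.2],[-0.4,-3.5,-0.2],[-0.4,-3.5,-0.2],[-0.4,-3.5,-0.2]], rot=[[0,0,0],[0,0,0],[0,0,0],[0,0,0],[0,0,0],[0,0,0],[0,0,0],[0,0,0],[0,0,0],[0,0,0],[0,0,0],[0,0,0]], gripper=[0.386,0.386,0.386,0.386,0.386,0.386,0.386,0.386,0.386,0.386,0.386,0.386])

```text
clock: 16.3
position: [496.9, 94.9, 266.6]
ee_rot: [0.648, 0.549, -0.494, -0.184]
contact_force: [-0.6, 0.1, -0.1]
gripper_width: 32.9
```

```bash
python3 - <<'E'
from kin import *
now()
d=cam("side");t=cam("top")
I=[cv2.imread(f"pics/{n}0.png")[:,:,::-1] for n in("side","top")]
c=lambda f,y,x,h:cv2.resize(f[y:y+h,x:x+h],(300,300),interpolation=cv2.INTER_CUBIC)
g=np.vstack([np.hstack([c(I[0],150,235,60),c(I[1],170,205,80)]),np.hstack([c(d['frame'],150,235,60),c(t['frame'],170,205,80)])])
cv2.imwrite("pics/p12.png",(255*(g[:,:,::-1]/255.)**.6).astype('u1'))
for n,dd,i in(("side",d,I[0]),("top",t,I[1])):
    cv2.imwrite(f"pics/{n}_end.png",dd['frame'][:,:,::-1])
    df=cv2.GaussianBlur(np.abs(dd['frame'].astype(int)-i).max(2).astype('u1'),(3,3),0)
    _,_,stt,ce=cv2.connectedComponentsWithStats((df>35).astype('u1')); print(n,[(x[:5].tolist()) for x in stt[1:] if x[4]>12])
E
```

```text
t 16.3 pos [496.9  94.9 266.6] loc [-81.9 139.8 266.6] F [-0.6  0.1 -0.1] w 32.9
axes loc [[0.0, 0.49, -0.87], [0.9, -0.38, -0.22], [-0.44, -0.78, -0.44]] J [ 0.74 -0.   -0.84  0.99 -0.8  -1.26]
ax -98.1 bn 153.5 v 22.4 F xvn [-0.6, 0.1, -0.1] per mm [[0.0, 0.0099, -0.0174], [0.0192, -0.0048, -0.0027], [-0.0055, -0.0167, -0.0095]]
side [[277, 64, 235, 126, 12547], [480, 147, 19, 34, 352], [278, 148, 6, 10, 36], [293, 168, 14, 26, 127], [261, 180, 7, 2, 14], [504, 183, 8, 8, 41], [462, 199, 20, 30, 149], [499, 232, 10, 6, 31], [324, 239, 188, 78, 5599], [507, 239, 5, 7, 23], [441, 241, 68, 33, 1507], [461, 308, 51, 76, 2772]]
top [[332, 222, 9, 9, 69], [285, 228, 30, 6, 80], [79, 236, 156, 148, 11325], [286, 236, 56, 12, 213], [287, 247, 43, 15, 227], [0, 348, 51, 29, 386], [8, 349, 32, 10, 148], [46, 358, 4, 4, 15], [11, 373, 29, 10, 81], [11, 380, 16, 4, 37]]
```

View pics/p12.png

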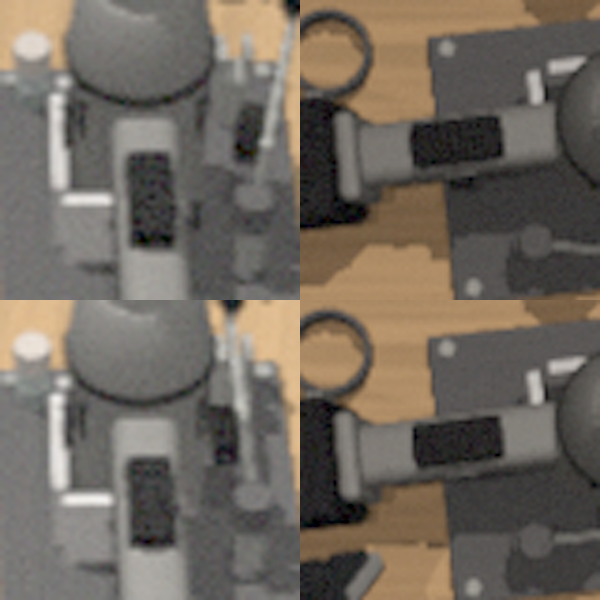

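Upper row is before, lower row is after. The trigger's top edge has sunk (152 to 158 px) and the button at (195,213) now barely stands proud, so both are caught. Last check is the knob position, then hand in.

```bash
python3 - <<'E'
from kin import *
t=cam("top");k=L(onz(t,[336,226],88));print("knob",k.round(1),"swing",round(float(np.arctan2(-58-k[0],55-k[1])),3))
print("if on lip (z108)",L(onz(t,[336,226],108)).round(1),"exp px level",proj(t,W([-58,-90,88])).round(1),"lifted .14",proj(t,W([-58,55-143.6+3.9,60+20.2+27.7])).round(1))
if abs(np.arctan2(-58-k[0],55-k[1]))<.04: print(job_done())
E
```

```text
knob [-57.5 -92.1  88. ] swing -0.003
if on lip (z108) [-58.2 -87.1 108. ] exp px level [[335.1 226.3]] lifted .14 [[334.8 226. ]]
the job is handed in; nothing more can be done
None
```

The job is handed in at about 16.4 s of the 53 s. I gripped the knob, lifted the drop bar about 0.2 rad, swung it in and lowered it into the keeper's notch. Then I tilted the tool so one finger squeezed the trigger and the other pressed the lock-on button, eased the trigger onto its catch and backed away.

**Drop bar:** The last top view puts the knob at stand (-57.5, -92.1), a swing of about -0.003 rad. The top view cannot tell level from lifted. That the bar is fully down rests on two other things: the tool reached the same height as before the lift (80.2 mm), and a side view taken right after release showed the knob at the level-bar position.

**Trigger and button:** Both reached hard stops; the total wrist force peaked near 27 N. After easing, the finger force on the trigger dropped to about 1 N, against about 6.6 N if the spring were still pushing back. The before and after side views show the trigger sunk and the button in.

**Clearance and bystanders:** The arm was clear of everything, with wrist force around 0.6 N. In the crops viewed, vial_a, the jar and the lens tube show no shift. A before/after image comparison showed no change I attributed to the others, but I did not measure their positions one by one.

**What disagreed:**
- The side camera read about 2.4 px low throughout.
- My first tilt ran into the wrist's joint limits: joint 4 read 2.053 against a listed 2.05. I switched to a less tilted pose.

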